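# Index the assembly turntable to its next hole

## Robot

A 6-joint arm with a two-finger parallel gripper is mounted at the origin on the work surface. World frame = base frame: x ahead of the robot, y to its left, z up, the work surface at z = 0. Lengths are in m, angles in rad, forces in N, time in s.
With the tool pointing down it reaches from about 0.375 to 0.75 m from the base axis. Payload 9 kg.
Tool frame: the origin (TCP) lies midway between the tips of the shut fingers; the grasp point (between the pads) lies 19 mm behind it; z points along the fingers, y is the direction in which the jaws open and shut (so a half turn about z gives the same grasp; the last joint's range is limited). The gripper opens to 85 mm and grips with 20 to 120 N. Pads are 22 mm wide; open, the fingers measure 114 mm over their backs; the gripper's body (76 mm by 85 mm) begins 54 mm behind the grasp point. The pads swing forward as they close: fully open they stand 13 mm farther back than shut.
Start: joints at [-1.319, 0.104, 0.097, 1.564, 0, 1.353], TCP at [0.272, -0.535, 0.231] pointing down, gripper open.
Joint ranges: [-2.99, 2.99], [-0.84, 1.86], [-1.1, 1.16], [-1.84, 2.11], [-1.51, 1.56], [-3.14, 3.14]. Speed limits (rad/s): [2.22, 2.22, 2.57, 3.14, 3.14, 3.14].

## Interface

Orientations are given as a rotation vector (axis times angle).
In Python, from bench import r, capture, get_calibration, finish_job gives the robot as it stands. The module is installed in compiled form; this text tells all that it offers.
- The arm moves only by the tool servo_tool, never from a script. Its arguments are lists of equal length, an entry for each row: "delta_rot": the turn, a rotation vector about the tool's x, y, z normalised to -1 to 1, where 1 is 45 degrees, a list of three; "xyz": the shift along the tool's x, y, z normalised to -1 to 1, where 1 is 0.3 m, a list of three; "gripper": the opening, from 0 (shut) to 1 (fully open). In form: {"delta_rot": [[wx, wy, wz], ...], "xyz": [[tx, ty, tz], ...], "gripper": [gripper, ...]}. A call has 1 to 12 rows; each row shifts and turns the pose as measured when the row begins, along the tool's axes as they then stand; what a row does not reach is not made up. A row lasts 1/8 s, in which the tool goes at most 62.5 mm and 10.7 degrees, less where a joint would pass 70% of its speed; a pose out of reach is approached as far as the arm can. A call with a number of a shift or a turn outside -1 to 1 is refused whole. A call with a gripper value outside its range is refused whole. The fingers move at their own pace and stop on an object; "force" is the grip in N (left out, the last holds). Time passes only in rows, so rows that do not move let the fingers close. It gives the time, the measured TCP pose, the force and the opening at its end, in the units of the state.
- r.state(): the state, without advancing time (a new reading comes with each control period).
- capture(name): name is "scene" or "top" or "wrist"; returns the picture (480x640x3 uint8, red, green, blue); there is no depth.
- get_calibration(name): a dict with "camera_matrix" (3x3 intrinsics, pixels), "xyz" and "rotation" of the camera in the world. Camera axes: x right, y down, z forward; pixel columns grow to the right and rows downward; lengths in m; the calibration is good to about 2 mm. The wrist camera is an equidistant fisheye: a pixel r from the principal point sees the ray r / f radians off the axis. A picture is of the moment at which its call begins: read the wrist's pose just before it. get_calibration takes no time and is no camera call; for the wrist camera it gives the pose at the moment of the call.
- finish_job(): hands the job in, once; it reports no verdict.
The state is a dict: "time": time; "joint_pos": joint angles; "joint_velocities": joint speeds; "joint_torque": joint torques, N m; "eef_pos": TCP position; "ee_rot": TCP orientation; "wrist_force": force on the tool from outside, world axes, zero at the start; "torque": the same for the moment, N m; "opening": opening from 0.0 (shut) to 1.0 (fully open).
Only numpy, scipy, OpenCV 4.12 (cv2) and the standard library are available. Lean on these libraries where they do the work, as an engineer would, in place of code of your own. Each camera call takes 0.05 s, during which the arm holds its last target.

## Task

Turn the assembly turntable on to its next index hole, anticlockwise seen from above: pull the spring plunger's knob up until its pin is clear, swing the stage round, and let the plunger snap fully home in that next hole so that the stage is locked there. The hole is wherever the shoe is clamped, so feel for it without loading the pin hard; do not shift the fixture or the things lying around it, and let go at the end.

Things in the scene. Friction and masses are not known exactly. Their poses are not given: they have to be found in the camera images.
- fixture: Round cast base, 290 mm diameter, 14 mm thick; with the index ring it weighs 12 kg and stands free on the bench. Origin: on the bench top, on the stage's vertical turning axis. Polar angles are about this axis, anticlockwise from the fixture's own x axis. Dark steel index ring: radius 98 to 138 mm, top 28 mm above the bench, 11 mm holes on a circle of 115 mm radius. Home hole: polar 150 degrees.
- ring_top (a point): Point on the turning axis, level with the ring's top. The next hole is in the shoe, a bright steel arc plate 2 mm thick clamped on the ring, reaching 37 degrees either side of its hole, ends bevelled over 8 degrees. Its hole lies 46 to 78 degrees anticlockwise of home; this differs every time and is not measured. Other holes, 130 degrees beyond home and 65 before it, are not wanted.
- stage (a joint): Angle of the turning stage, rad: 0 at the home hole, positive anticlockwise from above. Knob and pin stand 115 mm from the axis at polar 150 degrees + this angle. Pushed slowly at the knob it takes 1 to 2 N to turn with the pin out and 2 to 4 N with the pin riding on ring or shoe (up to 6 N more up the bevel); it stays where it is left. In a hole the pin has about 1 mm of play either way.
- stage_top (a point): On the turning axis, level with the top of the stage's aluminium disc (90 mm radius, top 48 mm above the bench). A gearmotor bracket is clamped on it, within 55 mm of the axis and up to 98 mm above the bench. A 32 mm wide lug, its top level with the disc's, reaches out over the ring and carries the plunger.
- plunger (a joint): Lift of the spring plunger, m: 0 fully down, home in a hole; 0.014 pulled up to its stop. The spring presses it down with 8 N at 0, rising to 14 N at the stop. Its pin leaves the home hole at 0.007; riding on the ring it reads about 0.0065, on the shoe 0.0085, and over a hole it drops to 0 by its spring if the knob is loose.
- knob (a point): Centre of the plunger's black knob, an upright cylinder 29 mm across and 28 mm high with bevelled rims; it rises with the plunger and travels with the stage. When home it stands 76 to 104 mm above the bench. Below it a steel sleeve, 20 mm across down to 57 mm above the bench, then 27 mm across down to the lug at 48 mm.
- pin: Steel index pin straight below the knob, 9 mm diameter with a round end. Origin: its tip, 21 mm above the bench when home. Once in a hole it bears on the hole's wall, so that pushing the knob or stage on loads the pin: it must never feel more than 30 N.
- screwdriver: Screwdriver lying near the fixture, 200 mm long, handle 26 mm thick; origin under its middle, handle to its -x. Leave it alone.
- collar_mid (a point): Centre of a black plastic collar standing on the bench, 64 mm diameter, 40 mm high. Leave it alone.
- carton: Small closed carton 70 x 100 x 50 mm on the bench; origin under its centre. Leave it alone.
- bin: Small blue open bin 80 x 100 x 40 mm with fasteners; origin under its centre. Leave it alone.

How it is judged:
On the way, in this order (a step that is already met when the one before it is completed fails the run):
1. the plunger is pulled up until its pin is clear of the home hole (value of joint plunger above 0.007 m and value of joint stage below 0.2 rad), for 0.1 s.
2. the stage is swung anticlockwise away from the home hole (value of joint stage above 0.6 rad), for 0.1 s.
At the end, for the whole second after the job is handed in: The plunger is within 2 mm of fully down, in the shoe's hole: the stage stands at rest between 0.75 and 1.42 rad (the pin can be down in this range only in that hole) (value of joint plunger below 0.002 m and value of joint stage between 0.75 and 1.42 rad and velocity of joint stage between -0.02 and 0.02 rad/s); the robot touches nothing.
It fails at once if the index pin is loaded or struck with more than 30 N (contact force between pin and anything else above 30 N).
It fails at once if a bystander is moved by more than 15 mm (distance of any of screwdriver, collar_mid, carton, bin from where it was at the start of the episode above 0.015 m).
It fails at once if the fixture is shifted on the bench by more than 5 mm (distance of fixture from where it was at the start of the episode above 0.005 m).
It also fails if it takes over 51 s, if anything falls off the work surface, if the arm or the gripper's body presses on something with over 40 N, if the wrist force passes 120 N, or if a joint passes its speed limit or range.

## Working session

There is one attempt and no reset: what is moved stays moved. The work goes in short steps, Python scripts to look and compute and a tool call to move; the robot and the scene stay as the last step left them, time stands still between calls to the robot, and variables do not carry over. Pictures are saved under pics/ and viewed, and the job is handed in when it is done.

Besides the shell and the picture viewer there is one more tool, called as name(argument=value, ...) on one line, values as JSON. servo_tool: Moves the arm, as the interface text tells. Scaled input: -1 to 1 covers 0.3 m each way for a shift and 45 degrees each way for a turn. Its arguments: {"type":"object","properties":{"delta_rot":{"type":"array","items":{"type":"array","items":{"type":"number","minimum":-1,"maximum":1}}},"xyz":{"type":"array","items":{"type":"array","items":{"type":"number","minimum":-1,"maximum":1}}},"gripper":{"type":"array","items":{"type":"number"}},"force":{"type":"number"}},"required":["delta_rot","xyz","gripper"]}

```bash
mkdir -p pics; ls; python3 - <<'E'
from bench import r,capture,get_calibration
import cv2
print(r.state())
for n in("scene","top"):
    c=get_calibration(n);print(n,c)
    cv2.imwrite(f"pics/{n}0.png",capture(n)[:,:,::-1])
E
```

```text
pics
{'time': 0.0, 'joint_pos': array([-1.31872827e+00,  1.04707621e-01,  9.64536443e-02,  1.56391717e+00,
        3.00989675e-06,  1.35310410e+00]), 'joint_velocities': array([-0.00168455, -0.00023094,  0.00123058,  0.00076188,  0.00194417,
        0.00092523]), 'joint_torque': array([-4.46837381e-03, -5.56933951e+01,  5.03647614e+01,  1.70806004e-02,
       -5.74289043e-04, -2.27064226e-05]), 'eef_pos': array([ 0.27152851, -0.53465556,  0.23050887]), 'ee_rot': array([-3.05399464e+00, -7.30811689e-01,  3.23750641e-05]), 'wrist_force': array([ 0.7285984 , -0.36524833,  0.06403029]), 'torque': array([-0.02837917,  0.04181058,  0.0058018 ]), 'opening': 0.9984682671445356}
scene {'camera_matrix': array([[607.23207328,   0.        , 317.08544518],
       [  0.        , 607.23207328, 239.81769341],
       [  0.        ,   0.        ,   1.        ]]), 'xyz': array([1.22962681, 0.24047652, 0.85259568]), 'rotation': array([-1.53319884, -2.12550754,  0.75431652])}
top {'camera_matrix': array([[461.62934048,   0.        , 323.44920104],
       [  0.        , 461.62934048, 236.74199853],
       [  0.        ,   0.        ,   1.        ]]), 'xyz': array([0.44736119, 0.04566692, 1.04287863]), 'rotation': array([-2.16783628,  2.12811043, -0.18842908])}
```

View pics/scene0.png

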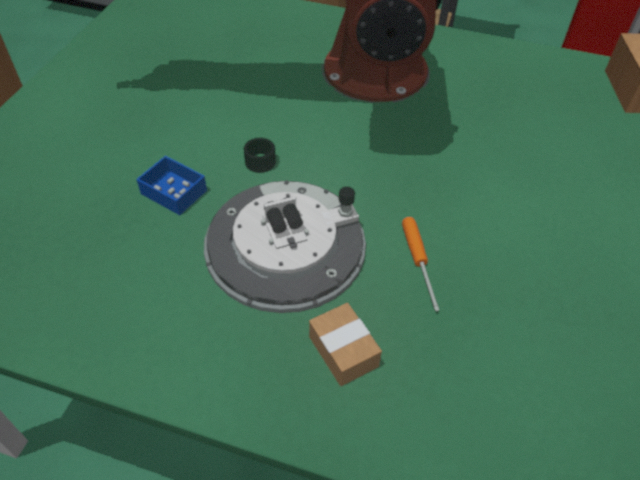

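View pics/top0.png

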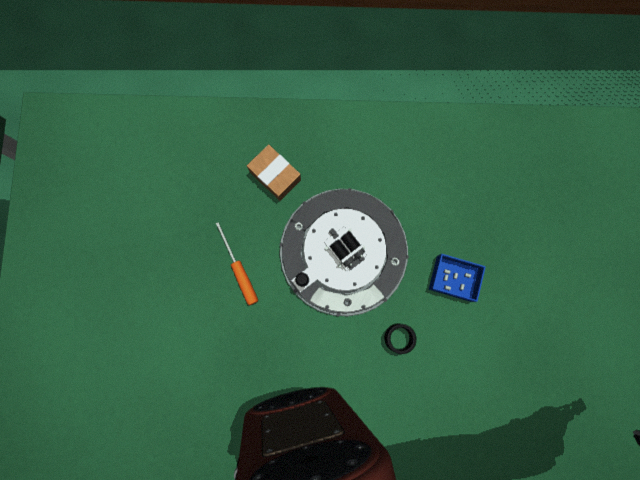

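The top view shows the stage centre at about (344,252), the knob at (302,280) and the shoe with its hole at about (347,302). I'll refine these and cast rays.

```bash
cat > h.py <<'E'
import numpy as np,cv2
from scipy.spatial.transform import Rotation as R
def ray(c,uv,z):
    K=c['camera_matrix'];d=np.linalg.inv(K)@[uv[0],uv[1],1.];d=R.from_rotvec(c['rotation']).as_matrix()@d
    return c['xyz']+d*(z-c['xyz'][2])/d[2]
E
python3 - <<'E'
from h import *
from bench import get_calibration
c=get_calibration("top")
im=cv2.imread("pics/top0.png")
b=im.astype(int)
x0,y0=270,180
crop=im[180:330,270:420]
cv2.imwrite("pics/topc.png",cv2.resize(crop,(600,600),interpolation=cv2.INTER_CUBIC))
# fixture silhouette: non green
hsv=cv2.cvtColor(im,cv2.COLOR_BGR2HSV)
m=((hsv[...,1]<60)).astype(np.uint8)
m[:180]=0;m[330:]=0;m[:,:265]=0;m[:,420:]=0
n,l,s,ce=cv2.connectedComponentsWithStats(m)
k=1+np.argmax(s[1:,4]);print(s[k])
cn=max(cv2.findContours((l==k).astype(np.uint8),0,1)[0],key=len)
print(cv2.minEnclosingCircle(cn),cv2.fitEllipse(cv2.convexHull(cn)))
# bright disc
m2=((hsv[...,1]<40)&(hsv[...,2]>150)).astype(np.uint8)*(l==k)
cv2.imwrite("pics/m2.png",cv2.resize(m2[180:330,270:420]*255,(600,600)))
for z in(.014,.028): print(ray(c,cv2.fitEllipse(cv2.convexHull(cn))[0],z))
print('knob',ray(c,(302,280),.104),'hole',ray(c,(347.5,302),.03))
E
```

```text
[  280   188   129   128 12737]
((343.8169250488281, 251.67388916015625), 64.4037857055664) ((343.49383544921875, 251.98516845703125), (127.08975982666016, 128.23312377929688), 115.5810775756836)
[ 0.57647383 -0.01738772  0.014     ]
[ 0.57471699 -0.01652973  0.028     ]
knob [0.50633949 0.0717504  0.104     ] hole [ 0.46505444 -0.0262446   0.03      ]
```

View pics/topc.png

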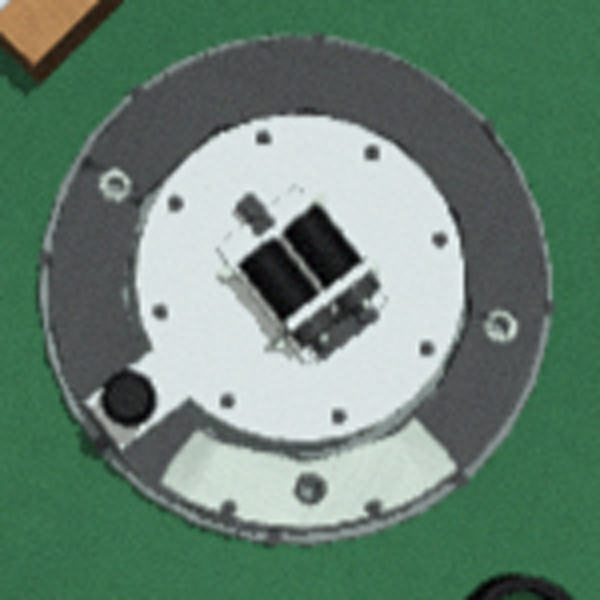

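```bash
python3 - <<'E'
from h import *
from bench import get_calibration
c=get_calibration("top")
px=lambda u,v:(270+u/4-.4,180+v/4-.4)
P={'L':ray(c,px(115,185),.028),'Rr':ray(c,px(500,325),.028),'S':ray(c,px(310,488),.030),'K':ray(c,px(127,397),.104),
'disc':ray(c,px(301,278),.048),'base':ray(c,px(296,290),.014)}
for k,v in P.items():print(k,v)
# fit circle r=.115 centre through L,R,S,K
from scipy.optimize import least_squares
pts=np.array([P[k][:2] for k in('L','Rr','S','K')])
s=least_squares(lambda p:np.hypot(*(pts-p).T)-.115,[.575,-.017]);C=s.x;print(C,s.fun)
for k in('L','Rr','S','K'):
    d=P[k][:2]-C;print(k,np.degrees(np.arctan2(d[1],d[0]))%360)
E
```

```text
L [0.63151273 0.08491937 0.028     ]
Rr [ 0.5571413  -0.13001215  0.028     ]
S [ 0.46590121 -0.02536581  0.03      ]
K [0.5086419  0.07312394 0.104     ]
disc [ 0.57858476 -0.01819209  0.048     ]
base [ 0.57621859 -0.01762912  0.014     ]
[ 0.58017374 -0.01743648] [-4.90561154e-04 -9.23128045e-05 -4.52689906e-04  4.03612033e-04]
L 63.36286874829246
Rr 258.4371320383759
S 183.96937144638233
K 128.3044929985208
```

Home sits at 128.3° in world polar and the shoe hole at 184.0°, so the hole is about 55.6° (0.97 rad) on. The two other holes agree with this. The axis is at (0.580, -0.0175). Next I plan the approach, with tool x pointing outward and tool y along the tangent.

```bash
cat >> h.py <<'E'
from bench import r
C=np.array([.5802,-.0174])
def yaw(M): return np.degrees(np.arctan2(M[1,0],M[0,0]))
def st(v=True):
    s=r.state();M=R.from_rotvec(s['ee_rot']).as_matrix();p=s['eef_pos'];d=p[:2]-C
    if v: print('t %.2f'%s['time'],'p',p.round(4),'yaw %.2f'%(yaw(M)%360),'tilt %.2f'%np.degrees(np.arccos(-M[2,2])),'polar %.2f r %.4f'%(np.degrees(np.arctan2(d[1],d[0]))%360,np.hypot(*d)),'F',s['wrist_force'].round(1),'T',s['torque'].round(2),'op %.3f'%s['opening'])
    return s,M,p
def plan(tp,ty,n):
    s,M,p=st();tp=np.array(tp);MT=R.from_euler('z',ty,degrees=True).as_matrix()@np.diag([1,-1,-1.])
    rv=R.from_matrix(M.T@MT).as_rotvec()
    A,B=[],[]
    for i in range(n):
        q=(M.T@((tp-p)/n)); A.append((rv/n/np.radians(45)).round(4).tolist());B.append((q/.3).round(4).tolist())
        M=M@R.from_rotvec(rv/n).as_matrix();p=p+(tp-p)*0+ (tp-s['eef_pos'])/n if 0 else p+(tp-s['eef_pos'])/n
        # keep equal steps
    return A,B
def plan2(tp,ty,n):
    s,M,p=st();tp=np.array(tp);p0=p.copy();MT=R.from_euler('z',ty,degrees=True).as_matrix()@np.diag([1,-1,-1.])
    rv=R.from_matrix(M.T@MT).as_rotvec()
    for i in range(n):
        print((rv/n/np.radians(45)).round(3).tolist(),(M.T@((tp-p0)/n)/.3).round(3).tolist())
        M=M@R.from_rotvec(rv/n).as_matrix()
E
python3 -c "
from h import *
plan2([.509,.073,.17],128.3,12)"
```

```text
t 0.10 p [ 0.2716 -0.5347  0.2306] yaw 26.92 tilt 0.07 polar 239.18 r 0.6024 F [-0.5 -0.6 -0.4] T [0.02 0.04 0.03] op 0.999
[-0.0, -0.0, -0.188] [0.135, -0.121, 0.017]
[-0.0, -0.0, -0.188] [0.151, -0.099, 0.017]
[-0.0, -0.0, -0.188] [0.164, -0.076, 0.017]
[-0.0, -0.0, -0.188] [0.174, -0.051, 0.017]
[-0.0, -0.0, -0.188] [0.179, -0.025, 0.017]
[-0.0, -0.0, -0.188] [0.181, 0.002, 0.017]
[-0.0, -0.0, -0.188] [0.179, 0.028, 0.017]
[-0.0, -0.0, -0.188] [0.173, 0.054, 0.017]
[-0.0, -0.0, -0.188] [0.163, 0.079, 0.017]
[-0.0, -0.0, -0.188] [0.15, 0.102, 0.017]
[-0.0, -0.0, -0.188] [0.133, 0.123, 0.017]
[-0.0, -0.0, -0.188] [0.114, 0.141, 0.017]
```

servo_tool(delta_rot=[[0,0,-0.188],[0,0,-0.188],[0,0,-0.188],[0,0,-0.188],[0,0,-0.188],[0,0,-0.188],[0,0,-0.188],[0,0,-0.188],[0,0,-0.188],[0,0,-0.188],[0,0,-0.188],[0,0,-0.188]], xyz=[[0.135,-0.121,0.017],[0.151,-0.099,0.017],[0.164,-0.076,0.017],[0.174,-0.051,0.017],[0.179,-0.025,0.017],[0.181,0.002,0.017],[0.179,0.028,0.017],[0.173,0.054,0.017],[0.163,0.079,0.017],[0.15,0.102,0.017],[0.133,0.123,0.017],[0.114,0.141,0.017]], gripper=[1,1,1,1,1,1,1,1,1,1,1,1])

```text
time: 1.6
eef_pos: [0.4969, 0.0958, 0.1651]
ee_rot: [-1.293, -2.86, -0.006]
wrist_force: [0.9, -0.8, 0.7]
opening: 1.002
```

```bash
python3 -c "
from h import *
plan2([.509,.073,.15],128.3,4)
from bench import capture,get_calibration
print(get_calibration('wrist'))
cv2.imwrite('pics/w1.png',capture('wrist')[:,:,::-1])"
```

```text
t 1.60 p [0.4969 0.0958 0.1651] yaw 131.35 tilt 0.27 polar 126.34 r 0.1406 F [ 0.9 -0.8  0.7] T [-0.06 -0.02  0.03] op 1.002
[0.001, -0.001, 0.017] [-0.021, -0.005, 0.012]
[0.001, -0.001, 0.017] [-0.021, -0.005, 0.012]
[0.001, -0.001, 0.017] [-0.021, -0.004, 0.013]
[0.001, -0.001, 0.017] [-0.021, -0.004, 0.013]
{'camera_matrix': array([[371.64829954,   0.        , 319.96071606],
       [  0.        , 371.64829954, 242.33460056],
       [  0.        ,   0.        ,   1.        ]]), 'xyz': array([0.44167708, 0.15744326, 0.30849738]), 'rotation': array([2.65000118, 0.99992569, 0.16615557])}
```

View pics/w1.png

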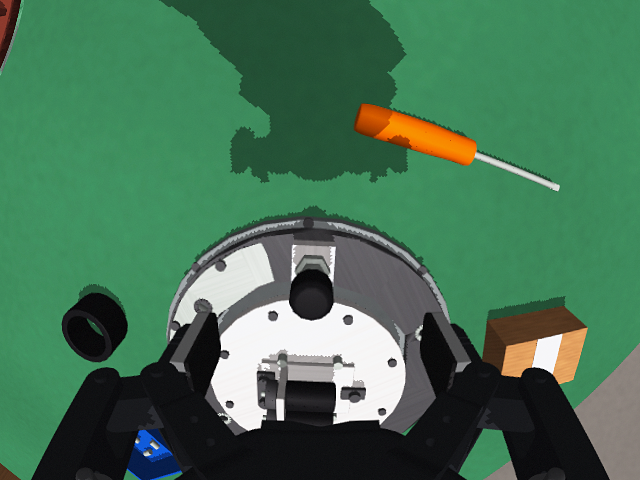

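The wrist view shows the knob at about (312,290) with the jaws straddling it. I'll cross-check with a wrist ray.

```bash
cat >> h.py <<'E'
def fray(c,uv,z):
    K=c['camera_matrix'];x=(uv[0]-K[0,2])/K[0,0];y=(uv[1]-K[1,2])/K[1,1];t=np.hypot(x,y)
    d=np.array([x/t*np.sin(t),y/t*np.sin(t),np.cos(t)]);d=R.from_rotvec(c['rotation']).as_matrix()@d
    return c['xyz']+d*(z-c['xyz'][2])/d[2]
E
python3 - <<'E'
from h import *
from bench import get_calibration
c=get_calibration('wrist')
im=cv2.imread('pics/w1.png');cv2.imwrite('pics/w1c.png',cv2.resize(im[220:330,250:370],(720,660)[:2] if 0 else (654,600),interpolation=cv2.INTER_CUBIC))
for v in(290,295,298):
    q=fray(c,(312,v),.104);d=q[:2]-C;print(v,q,np.hypot(*d),np.degrees(np.arctan2(d[1],d[0])))
h=fray(c,(203,306),.03);d=h[:2]-C;print(h,np.hypot(*d),np.degrees(np.arctan2(d[1],d[0]))%360)
E
```

```text
290 [0.5044563 0.0854422 0.104    ] 0.12772480973398292 126.37179890200366
295 [0.50671502 0.08288896 0.104     ] 0.12432987365330157 126.23144440702146
298 [0.5080847  0.08134026 0.104     ] 0.12227123419093447 126.14265650844793
[ 0.46754949 -0.01901681  0.03      ] 0.11266211250016737 180.8222779711872
```

View pics/w1c.png

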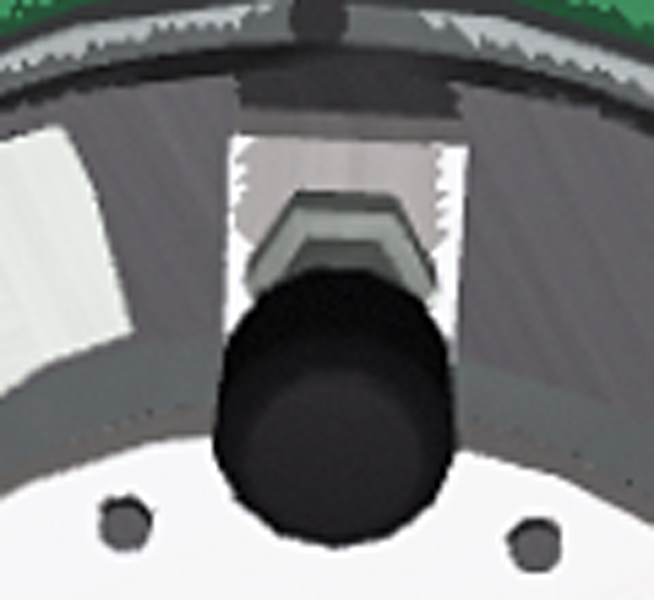

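servo_tool(delta_rot=[[0,0,0.03],[0,0,0.03],[0,0,0.01],[0,0,0]], xyz=[[-0.03,-0.007,0.01],[-0.03,-0.007,0.01],[-0.02,-0.004,0.01],[0,0,0]], gripper=[1,1,1,1])

```text
time: 2.15
eef_pos: [0.5089, 0.077, 0.1533]
ee_rot: [-1.362, -2.824, -0.008]
wrist_force: [-0.1, 0.5, -0.2]
opening: 0.998
```

```bash
python3 - <<'E'
from h import *
from bench import capture,get_calibration
c=get_calibration('wrist');im=capture('wrist')[:,:,::-1]
np.save('c2.npy',c,allow_pickle=True)
cv2.imwrite('pics/w2.png',im)
cv2.imwrite('pics/w2c.png',cv2.resize(im[220:340,180:380],(800,480),interpolation=cv2.INTER_CUBIC))
plan2([.509,.073,.15],128.3,2)
E
```

```text
t 2.20 p [0.5089 0.0772 0.1535] yaw 128.51 tilt 0.44 polar 126.99 r 0.1185 F [ 0.4 -0.8  0.6] T [-0.02  0.02  0.04] op 0.998
[0.001, -0.005, 0.002] [-0.006, -0.004, 0.006]
[0.001, -0.005, 0.002] [-0.006, -0.004, 0.006]
```

View pics/w2c.png

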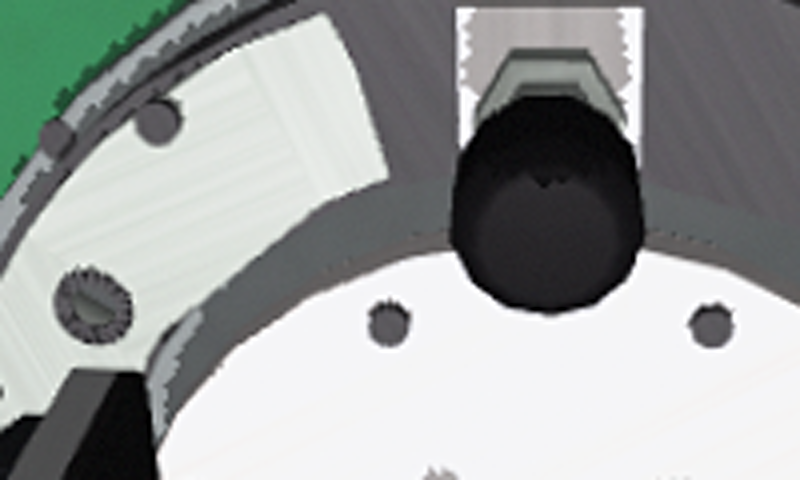

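The knob's top centre is at (316.8,280.5) and the shoe hole at (203.2,296.5).

```bash
python3 - <<'E'
from h import *
c=np.load('c2.npy',allow_pickle=True).item()
for uv,z in(((316.6,280.3),.104),((203,296.2),.03)):
    q=fray(c,uv,z);d=q[:2]-C;print(q,np.hypot(*d),np.degrees(np.arctan2(d[1],d[0]))%360)
k=C+.115*np.array([np.cos(np.radians(128.3)),np.sin(np.radians(128.3))]);print(k)
plan2([k[0],k[1],.073],128.3,6)
E
```

```text
[0.51018933 0.07157174 0.104     ] 0.11321424553338762 128.19873425564
[ 0.46625715 -0.02615486  0.03      ] 0.11427869484544056 184.39371673848336
[0.50892541 0.07284928]
t 2.20 p [0.5089 0.0772 0.1535] yaw 128.51 tilt 0.44 polar 126.99 r 0.1185 F [ 0.4 -0.8  0.6] T [-0.02  0.02  0.04] op 0.998
[0.0, -0.002, 0.001] [-0.002, -0.002, 0.045]
[0.0, -0.002, 0.001] [-0.002, -0.002, 0.045]
[0.0, -0.002, 0.001] [-0.002, -0.002, 0.045]
[0.0, -0.002, 0.001] [-0.002, -0.002, 0.045]
[0.0, -0.002, 0.001] [-0.002, -0.002, 0.045]
[0.0, -0.002, 0.001] [-0.002, -0.002, 0.045]
```

servo_tool(delta_rot=[[0,-0.004,0.002],[0,-0.004,0.002],[0,-0.004,0.002],[0,0,0],[0,0,0],[0,0,0],[0,0,0]], xyz=[[-0.004,-0.004,0.05],[-0.003,-0.003,0.05],[-0.003,-0.003,0.05],[-0.002,-0.002,0.05],[0,0,0.045],[0,0,0.02],[0,0,0]], gripper=[1,1,1,1,1,1,1])

```text
time: 3.08
eef_pos: [0.5072, 0.0719, 0.0672]
ee_rot: [1.372, 2.824, 0.0]
wrist_force: [-0.3, 0.9, 0.6]
opening: 0.998
```

```bash
python3 - <<'E'
from h import *
plan2([.50893,.07285,.072],128.3,1)
E
```

```text
t 3.08 p [0.5072 0.0719 0.0672] yaw 128.19 tilt 0.10 polar 129.27 r 0.1154 F [-0.3  0.9  0.6] T [ 0.04  0.02 -0.01] op 0.998
[0.001, 0.002, -0.002] [-0.001, 0.007, -0.016]
```

servo_tool(delta_rot=[[0,0,0],[0,0,0]], xyz=[[0,0.007,-0.014],[0,0,0]], gripper=[1,1])

```text
time: 3.32
eef_pos: [0.5097, 0.0733, 0.0728]
ee_rot: [1.371, 2.823, 0.001]
wrist_force: [-0.4, 0.3, -0.7]
opening: 0.996
```

```bash
python3 - <<'E'
from h import *
plan2([.50893,.07285,.072],128.3,1)
E
```

```text
t 3.33 p [0.5097 0.0733 0.0728] yaw 128.20 tilt 0.19 polar 127.86 r 0.1148 F [-0.4  0.3 -0.7] T [ 0.01 -0.01  0.06] op 0.996
[0.003, 0.003, -0.002] [0.001, -0.003, 0.003]
```

servo_tool(delta_rot=[[0,0,0],[0,0,0],[0,0,0],[0,0,0],[0,0,0],[0,0,0],[0,0,0],[0,0,0]], xyz=[[0,-0.002,0.002],[0,0,0],[0,0,0],[0,0,0],[0,0,0],[0,0,0],[0,0,0],[0,0,0]], gripper=[0.5,0.45,0.4,0.36,0.34,0.32,0.28,0.25], force=20)

```text
time: 4.32
eef_pos: [0.5098, 0.0729, 0.073]
ee_rot: [1.37, 2.822, 0.002]
wrist_force: [-0.8, 0.2, -0.2]
opening: 0.328
```

```bash
python3 - <<'E'
from h import *
plan2([.50893,.07285,.072],128.3,1)
E
```

```text
t 4.33 p [0.5098 0.0729 0.073 ] yaw 128.20 tilt 0.27 polar 127.95 r 0.1145 F [-0.8  0.2 -0.2] T [ 0.02  0.04 -0.03] op 0.328
[0.004, 0.004, -0.002] [0.002, -0.002, 0.003]
```

servo_tool(delta_rot=[[0,0,0],[0,0,0],[0,0,0],[0,0,0],[0,0,0],[0,0,0]], xyz=[[0,0,0],[0,0,0],[0,0,-0.01],[0,0,-0.01],[0,0,-0.01],[0,0,0]], gripper=[0.2,0.2,0.2,0.2,0.2,0.2], force=45)

```text
time: 5.08
eef_pos: [0.5089, 0.0722, 0.0787]
ee_rot: [1.371, 2.824, -0.001]
wrist_force: [5.2, -0.8, -10.0]
opening: 0.32
```

```bash
python3 - <<'E'
from h import *
st()
E
```

```text
t 5.08 p [0.5089 0.0722 0.0787] yaw 128.19 tilt 0.13 polar 128.51 r 0.1145 F [  5.2  -0.8 -10. ] T [-0.1  -1.07  0.24] op 0.320
```

servo_tool(delta_rot=[[0,0,0],[0,0,0],[0,0,0]], xyz=[[0,0,-0.01],[0,0,-0.01],[0,0,0]], gripper=[0.2,0.2,0.2])

```text
time: 5.45
eef_pos: [0.5086, 0.072, 0.0823]
ee_rot: [1.371, 2.825, -0.002]
wrist_force: [5.2, -0.5, -12.5]
opening: 0.318
```

```bash
python3 - <<'E'
from h import *
st()
E
```

```text
t 5.45 p [0.5086 0.072  0.0823] yaw 128.22 tilt 0.09 polar 128.68 r 0.1145 F [  5.2  -0.5 -12.5] T [-0.13 -1.28  0.33] op 0.318
```

servo_tool(delta_rot=[[0,0,0],[0,0,0]], xyz=[[0,0,-0.01],[0,0,-0.002]], gripper=[0.2,0.2])

```text
time: 5.7
eef_pos: [0.5085, 0.0719, 0.0842]
ee_rot: [1.371, 2.826, -0.002]
wrist_force: [6.0, -1.1, -14.0]
opening: 0.319
```

```bash
python3 - <<'E'
from h import *
st()
def arc(p0,pol0,dpol,n,r=.115):
    a=np.radians(dpol/n); print('rot z',-dpol/n/45,'xy tool', (-r*(1-np.cos(a))/.3), (-r*np.sin(a)/.3))
for n in (8,10,12,16,20):arc(0,0,52,n)
E
```

```text
t 5.70 p [0.5085 0.0719 0.0842] yaw 128.24 tilt 0.08 polar 128.77 r 0.1145 F [  6.   -1.1 -14. ] T [-0.11 -1.35  0.37] op 0.319
rot z -0.14444444444444443 xy tool -0.002464121990641475 -0.04339456527769758
rot z -0.11555555555555556 xy tool -0.001577647197211372 -0.03474248907581573
rot z -0.0962962962962963 xy tool -0.0010958181651586649 -0.02896422694469643
rot z -0.07222222222222222 xy tool -0.0006165262863496317 -0.021732235232628048
rot z -0.05777777777777778 xy tool -0.00039461491355934726 -0.017389145449547283
```

servo_tool(delta_rot=[[0,0,-0.06],[0,0,-0.06],[0,0,-0.06],[0,0,-0.06],[0,0,-0.06],[0,0,-0.06]], xyz=[[-0.001,-0.018,0],[-0.001,-0.018,0],[-0.001,-0.018,0],[-0.001,-0.018,0],[-0.001,-0.018,0],[-0.001,-0.018,0]], gripper=[0.2,0.2,0.2,0.2,0.2,0.2])

```text
time: 6.45
eef_pos: [0.4862, 0.0479, 0.0803]
ee_rot: [-0.944, -2.995, -0.001]
wrist_force: [4.6, -0.0, -11.3]
opening: 0.32
```

```bash
python3 - <<'E'
from h import *
st()
E
```

```text
t 6.45 p [0.4862 0.0479 0.0803] yaw 145.02 tilt 0.10 polar 145.21 r 0.1144 F [  4.6  -0.  -11.3] T [-0.1  -1.17  0.12] op 0.320
```

The arm sags about 0.6 mm per row. I'll raise it again before the shoe's bevel and compensate in each row.

servo_tool(delta_rot=[[0,0,0],[0,0,0],[0,0,-0.06],[0,0,-0.06],[0,0,-0.06],[0,0,-0.06],[0,0,-0.06],[0,0,-0.06]], xyz=[[0,0,-0.014],[0,0,-0.008],[-0.001,-0.018,-0.003],[-0.001,-0.018,-0.003],[-0.001,-0.018,-0.003],[-0.001,-0.018,-0.003],[-0.001,-0.018,-0.003],[-0.001,-0.018,-0.003]], gripper=[0.2,0.2,0.2,0.2,0.2,0.2,0.2,0.2])

```text
time: 7.45
eef_pos: [0.4714, 0.0183, 0.0856]
ee_rot: [-0.497, -3.097, -0.005]
wrist_force: [6.8, -1.6, -14.7]
opening: 0.32
```

```bash
python3 - <<'E'
from h import *
st()
E
```

```text
t 7.45 p [0.4714 0.0183 0.0856] yaw 161.75 tilt 0.33 polar 161.83 r 0.1145 F [  6.8  -1.6 -14.7] T [-0.21 -1.38  0.01] op 0.320
```

servo_tool(delta_rot=[[0,0,-0.06],[0,0,-0.06],[0,0,-0.06],[0,0,-0.06],[0,0,-0.06],[0,0,-0.06],[0,0,0]], xyz=[[-0.001,-0.018,-0.002],[-0.001,-0.018,-0.002],[-0.001,-0.018,-0.002],[-0.001,-0.018,-0.002],[-0.001,-0.018,-0.002],[-0.001,-0.018,-0.002],[0,0,-0.002]], gripper=[0.2,0.2,0.2,0.2,0.2,0.2,0.2])

```text
time: 8.32
eef_pos: [0.4657, -0.0141, 0.0842]
ee_rot: [-0.044, -3.135, -0.011]
wrist_force: [5.9, -3.1, -13.8]
opening: 0.321
```

```bash
python3 - <<'E'
from h import *
st()
from bench import capture
im=capture('wrist')[:,:,::-1];cv2.imwrite('pics/w3.png',im)
E
```

```text
t 8.32 p [ 0.4657 -0.0141  0.0842] yaw 178.38 tilt 0.56 polar 178.36 r 0.1146 F [  5.9  -3.1 -13.8] T [-0.62 -1.31 -0.14] op 0.321
```

View pics/w3.png

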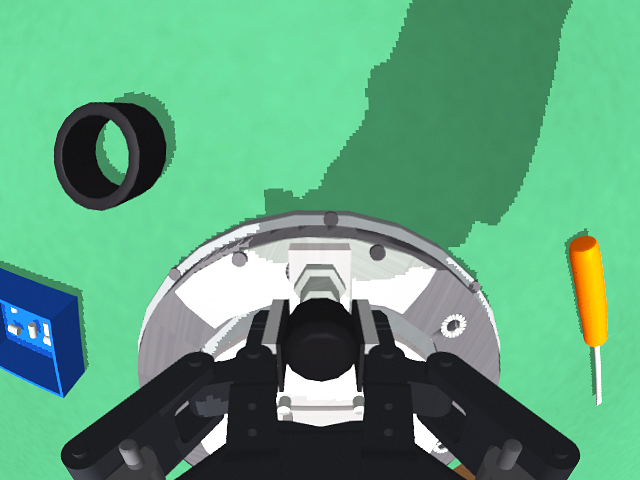

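servo_tool(delta_rot=[[0,0,0],[0,0,0],[0,0,0],[0,0,0]], xyz=[[0,0,0.003],[0,0,0.003],[0,0,0.003],[0,0,0]], gripper=[0.2,0.2,0.2,0.2], force=45)

```text
time: 8.88
eef_pos: [0.4658, -0.0141, 0.0816]
ee_rot: [-0.046, -3.135, -0.011]
wrist_force: [1.0, -0.9, -5.8]
opening: 0.322
```

```bash
python3 - <<'E'
from h import *
st()
E
```

```text
t 8.88 p [ 0.4658 -0.0141  0.0816] yaw 178.30 tilt 0.54 polar 178.33 r 0.1145 F [ 1.  -0.9 -5.8] T [-0.31 -0.34 -0.14] op 0.322
```

servo_tool(delta_rot=[[0,0,0],[0,0,0],[0,0,0],[0,0,0]], xyz=[[0,0,0],[0,0,0],[0,0,0.006],[0,0,0.003]], gripper=[0.38,0.38,0.38,0.38])

```text
time: 9.38
eef_pos: [0.4661, -0.0139, 0.0798]
ee_rot: [-0.046, -3.136, -0.011]
wrist_force: [-0.0, -0.0, 0.2]
opening: 0.378
```

```bash
python3 - <<'E'
from h import *
st()
from bench import capture
im=capture('wrist')[:,:,::-1];cv2.imwrite('pics/w4.png',cv2.resize(im[200:400,200:440],(720,600)))
E
```

```text
t 9.38 p [ 0.4661 -0.0139  0.0798] yaw 178.33 tilt 0.51 polar 178.24 r 0.1141 F [-0.  -0.   0.2] T [-0.02 -0.05 -0.02] op 0.378
```

View pics/w4.png

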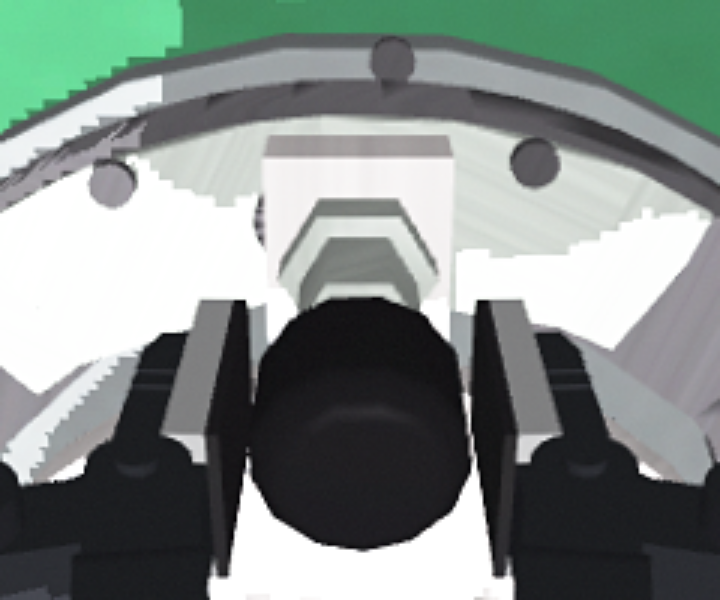

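servo_tool(delta_rot=[[0,0,-0.022],[0,0,-0.022],[0,0,-0.022],[0,0,-0.022],[0,0,0]], xyz=[[0,-0.0067,0],[0,-0.0067,0],[0,-0.0067,-0.001],[0,-0.0067,-0.001],[0,0,0]], gripper=[0.38,0.38,0.38,0.38,0.38])

```text
time: 10.05
eef_pos: [0.466, -0.0223, 0.0801]
ee_rot: [0.071, -3.136, -0.013]
wrist_force: [-0.9, 0.0, 0.0]
opening: 0.383
```

```bash
python3 - <<'E'
from h import *
st()
E
```

```text
t 10.05 p [ 0.466  -0.0223  0.0801] yaw 182.60 tilt 0.55 polar 182.44 r 0.1143 F [-0.9  0.   0. ] T [-0.06 -0.01  0.01] op 0.383
```

servo_tool(delta_rot=[[0,0,-0.008],[0,0,-0.008],[0,0,0]], xyz=[[0,-0.0024,0],[0,-0.0024,0],[0,0,0]], gripper=[0.38,0.38,0.38])

```text
time: 10.42
eef_pos: [0.4661, -0.0241, 0.0802]
ee_rot: [0.092, -3.135, -0.012]
wrist_force: [-1.0, -0.1, 0.4]
opening: 0.378
```

```bash
python3 - <<'E'
from h import *
st()
E
```

```text
t 10.43 p [ 0.4661 -0.0241  0.0802] yaw 183.35 tilt 0.52 polar 183.36 r 0.1143 F [-1.  -0.1  0.4] T [ 0.04 -0.01 -0.03] op 0.378
```

servo_tool(delta_rot=[[0,0,-0.008],[0,0,-0.008],[0,0,0]], xyz=[[0,-0.002,0],[0,-0.002,0],[0,0,0]], gripper=[0.38,0.38,0.38])

```text
time: 10.8
eef_pos: [0.4662, -0.0254, 0.0802]
ee_rot: [0.113, -3.134, -0.012]
wrist_force: [-0.1, -0.5, 0.5]
opening: 0.377
```

```bash
python3 - <<'E'
from h import *
st()
from bench import capture
im=capture('wrist')[:,:,::-1];cv2.imwrite('pics/w5.png',cv2.resize(im[200:400,200:440],(720,600)))
E
```

```text
t 10.80 p [ 0.4662 -0.0254  0.0802] yaw 184.12 tilt 0.52 polar 184.00 r 0.1143 F [-0.1 -0.5  0.5] T [-0.01 -0.    0.04] op 0.377
```

View pics/w5.png

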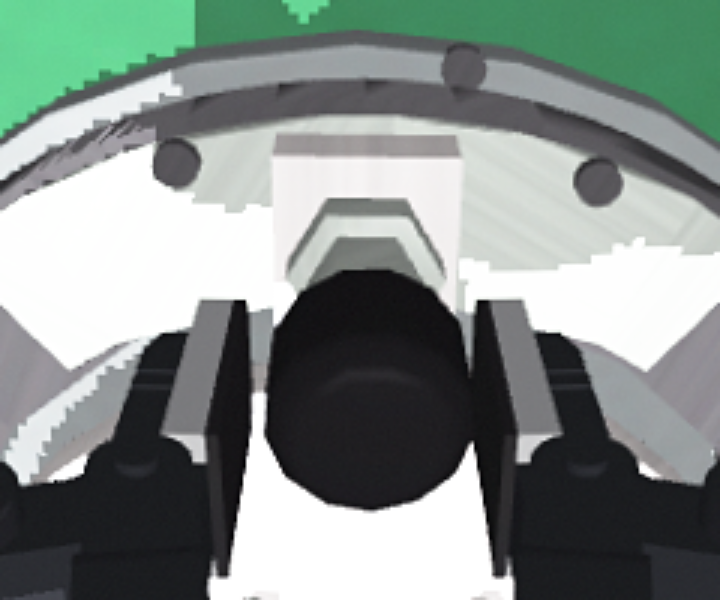

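The knob now looks smaller and lower against the sleeve, so it has dropped, with no force on the wrist. I'll open, back off upward and check from other views.

servo_tool(delta_rot=[[0,0,0],[0,0,0],[0,0,0],[0,0,0],[0,0,0],[0,0,0],[0,0,0],[0,0,0],[0,0,0]], xyz=[[0,0.005,0],[0,0,0],[0,0,-0.002],[0,0,-0.002],[0,0,-0.05],[0,0,-0.1],[0,0,-0.1],[0,0,-0.05],[0,0,0]], gripper=[0.5,0.7,0.8,0.8,0.8,0.8,0.8,0.8,0.8])

```text
time: 11.98
eef_pos: [0.4668, -0.0245, 0.1773]
ee_rot: [0.112, -3.136, -0.011]
wrist_force: [-0.1, 0.5, -0.4]
opening: 0.802
```

```bash
python3 - <<'E'
from h import *
st()
from bench import capture,get_calibration
c=get_calibration('wrist');np.save('c6.npy',c,allow_pickle=True)
im=capture('wrist')[:,:,::-1];cv2.imwrite('pics/w6.png',im)
im=capture('scene')[:,:,::-1];cv2.imwrite('pics/s6.png',cv2.resize(im[140:320,180:400],(733,600)))
E
```

```text
t 11.97 p [ 0.4668 -0.0245  0.1773] yaw 184.11 tilt 0.44 polar 183.58 r 0.1136 F [-0.1  0.5 -0.4] T [ 0.02 -0.04 -0.01] op 0.802
```

View pics/w6.png

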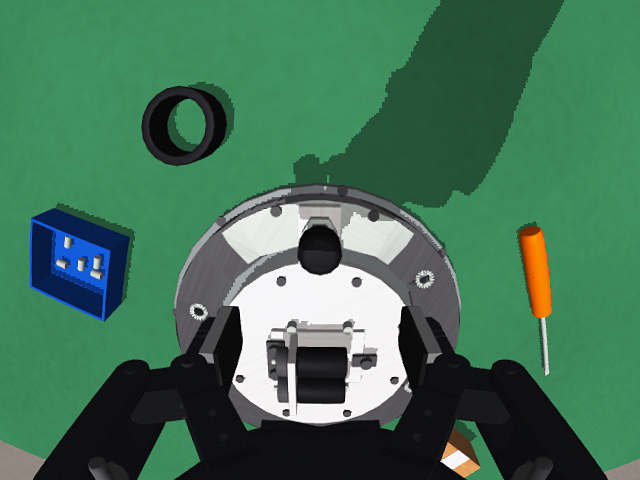

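View pics/s6.png

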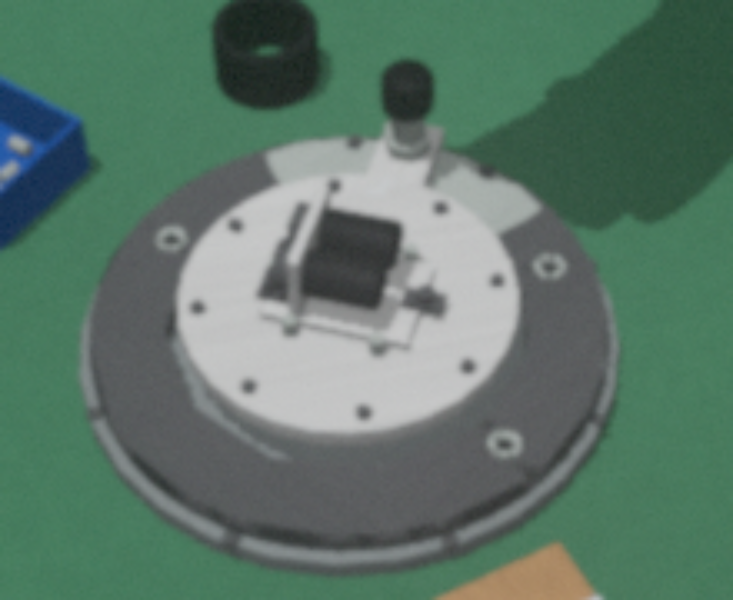

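The knob now stands in the middle of the shoe with the sleeve visible below it. I'll check its height numerically, using the start picture as the reference.

```bash
python3 - <<'E'
from h import *
from bench import get_calibration,capture
c=get_calibration('scene')
K=c['camera_matrix'];Rm=R.from_rotvec(c['rotation']).as_matrix()
def proj(p): 
    q=Rm.T@(np.array(p)-c['xyz']);q=K@q;return (q[:2]/q[2])
def knob(im,uv):
    x,y=map(int,uv);g=im[y-25:y+25,x-15:x+16].max(axis=2);m=(g<60).astype(np.uint8)
    n,l,s,ce=cv2.connectedComponentsWithStats(m);k=1+np.argmax(s[1:,4]);return s[k],ce[k]+[x-15,y-25]
new=capture('scene')[:,:,::-1];old=cv2.imread('pics/scene0.png')
for im,a in((old,128.3),(new,184.)):
    t=np.radians(a);xy=C+.115*np.array([np.cos(t),np.sin(t)])
    pr=[proj([*xy,z]) for z in(.09,.0965,.0985)]
    print(knob(im,pr[0]),[x.round(1) for x in pr])
# wrist
c6=np.load('c6.npy',allow_pickle=True).item()
for z in(.104,.1105,.1125):
    q=fray(c6,(320,256),z);d=q[:2]-C;print(z,q,np.hypot(*d),np.degrees(np.arctan2(d[1],d[0]))%360)
E
```

```text
(array([  8,  19,  15,  17, 213], dtype=int32), array([346.37089202, 195.89671362])) [array([346.8, 194.7]), array([347. , 192.1]), array([347.1, 191.3])]
(array([  9,  19,  14,  17, 199], dtype=int32), array([301.82914573, 166.98994975])) [array([301.6, 165.7]), array([301.6, 163.1]), array([301.6, 162.3])]
0.104 [ 0.46567188 -0.02456051  0.104     ] 0.11475174253530582 183.5775840453205
0.1105 [ 0.46321808 -0.02477579  0.1105    ] 0.11721421579465356 183.60776432847197
0.1125 [ 0.46246306 -0.02484203  0.1125    ] 0.11797190623881008 183.6167970916271
```

Against the same home-height prediction, the knob reads +1.2 px at the start and +1.3 px now. Still riding on the shoe, it would be about 3.4 px higher. The plunger is down, so I'm handing in.

```bash
python3 -c "
from bench import finish_job;print(finish_job())"
```

```text
the job is handed in; nothing more can be done
None
```

The stage is on its next index hole anticlockwise, and the plunger has snapped home in the shoe. I handed the job in at about 12 s on the robot's clock; the hand-in gives no verdict.

**What I did:** I gripped the knob, pulled the plunger up about 11 mm and swung the stage to about 5° short of the hole. I then set the pin down on the shoe, loosened the jaws and nudged the knob on in small steps until the pin dropped in. After that I opened the gripper and backed off upward.

**Last checks:**
- **Plunger:** in the scene camera the knob sits at its home height. Its offset from the predicted position is 1.3 px now and was 1.2 px at the start; on the shoe it would be about 3.4 px higher.
- **Stage:** it stands at about 0.965 rad, against an image estimate of about 0.97 for the hole.
- **Robot:** it touches nothing, and wrist force reads about zero. During the nudging, wrist readings between moves stayed within about 1 N. I had no direct reading of the force on the pin.
- **Surroundings:** the fixture and the things around it look undisturbed, but I only checked this by eye in the final pictures.

**What went wrong on the way:** the arm sagged about 4 mm early in the swing, leaving the pin only just clear of the ring. I lifted it again before the shoe's bevel. An early wrist-camera reading, taken while the arm was still settling, was about 2–3° off; a repeat with the arm at rest agreed with the top camera.

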